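Turn a stuck candle out of its mould

TASK

Slide the empty wooden tray under the open side of the birch stand so that it is centred where the mould will come down, then fold the mould over by its handle bar and knock it against its stop until the stuck candle drops into the tray. Fold the empty mould back the right way up, leaving the tray where it is with the candle in it. Do not touch the candle with the fingers or let it land outside the tray, and leave the other things on the table where they are.

Things in the scene. Friction and masses are not known exactly. Their poses are not given: they have to be found in the camera images.
- stand: Birch stand, fixed. Origin on the table straight below the hinge; x axis parallel to the hinge, y axis to the open turn-out side. Two posts 98 mm tall at x = +-43 mm (12 wide in x, 24 in y); base plate 130 (x) by 135 (y), 12 mm thick, at y = -123 to +12 mm. Beyond y = 12 mm the table is open: the tray goes there.
- hinge (a point): Centre of the hinge axis, 85 mm above the table, between the posts.
- flip (a joint): Angle of the hinged arm (0.22 kg with the mould), rad: 0 = level on the stand's -y side, mould mouth up (the start); pi/2 = pointing straight up; pi = level on the +y side, mould upside down, on its stop. The hinge is free: the arm falls by its own weight to either stop.
- handle (a point): Grip point on the aluminium handle bar (10 mm diameter, parallel to the hinge axis, at the arm's free end, 130 mm from the hinge axis). It lies 78 mm from the arm's middle towards the stand's -x; the bar is free 30 mm inwards of it and ends 27 mm outwards. It swings in an arc with the arm and can turn between the fingers.
- mould_mouth (a point): Centre of the mould's rim. The mould is a plain aluminium cup, 51 mm outside diameter, 38 mm tall, mouth 43 mm, set in the arm 85 mm from the hinge axis; its rim stands 26 mm above the arm's mid-plane and its bottom 12 mm below it.
- turn_out (a point): Point on the table straight below the mould's centre when the arm is folded over (85 mm from the hinge along the stand's +y). The rim of the upside-down mould is then 59 mm above the table.
- tray: Loose square wooden tray, 130 x 130 mm outside, 26 mm tall, walls and floor 8 mm thick, weight 0.35 kg. Origin at the centre of its underside, x and y axes square to its walls. Slides on the table.
- candle: White candle, cylinder 40 mm in diameter, 24 tall, about 40 g, in the mould, its top 10 mm below the rim. Origin at the centre of its underside, z along its axis. Sprung lips hold it: it stays in when the mould is turned over and laid down gently, and drops when the arm knocks on its stop (let go with the handle 60 mm or more above level); if it stays, knock again.
- candle_center (a point): Middle of the candle.
- succulent: Bystander, loose: white ceramic pot with a succulent, 72 across, 65 tall plus leaves (origin under its centre). Leave it alone.
- clock: Bystander, loose: white box alarm clock, 45 x 100 x 75 (origin under its centre). Leave it alone.
- mug: Bystander, loose: white mug, 76 across, 85 tall, handle at its +y side (origin under its centre). Leave it alone.
- spare_mould: Bystander, loose: empty loose aluminium cup like the one on the stand, 51 across, 38 tall, no candle in it (origin under its centre). Leave it alone.
- candle_b: Bystander, loose: finished white candle, 48 across, 60 tall (origin under its centre). Leave it alone.
- candle_c: Bystander, loose: finished white candle, 60 across, 45 tall (origin under its centre). Leave it alone.
- matchbox: Bystander, loose: cardboard matchbox, 35 x 53 x 15 (origin under its centre). Leave it alone.

How it is judged:
By the outcome, as a careful person would: the job done as asked, in the order asked, and still so for the second after the job is handed in, with the robot touching nothing.
It also fails if it takes over 64 s, if anything falls off the work surface, if the arm or the gripper's body presses on something with over 40 N, if the wrist force passes 120 N, or if a joint passes its speed limit or range.

ROBOT

A 6-joint arm with a two-finger parallel gripper is mounted at the origin on the work surface. World frame = base frame: x ahead of the robot, y to its left, z up, the work surface at z = 0. Lengths are in mm, angles in degrees, forces in N, time in s.
With the tool pointing down it reaches from about 350 to 850 mm from the base axis. Payload 8.1 kg.
Tool frame: the origin (TCP) lies at the very end of the fingers, on their centre line; the grasp point (between the pads) lies 19 mm behind it (r.grasp_offset is the distance from the TCP to the grasp point, in mm); z points along the fingers, y is the line along which they close (so a half turn about z gives the same grasp; the last joint's range is limited). The gripper opens to 85 mm and grips with 20 to 120 N. Pads are 22 mm wide; open, the fingers measure 114 mm over their backs; the gripper's body (76 mm by 85 mm) begins 54 mm behind the grasp point. The pads swing forward as they close: fully open they stand 13 mm farther back than shut.
Start: joints at [-4.893, 7.471, 85.268, -0, 87.261, -4.893], TCP at [600.004, 0.022, 231.292] pointing down, gripper open.
Joint ranges: [-169.43, 169.43], [-51.17, 129.36], [1.28, 143.12], [-76.62, 256.62], [0, 156.53], [-152.29, 152.29]. Speed limits (degrees/s): [136.94, 136.94, 159.86, 180, 180, 180].

INTERFACE

Orientations are given as [roll, pitch, yaw] about the fixed x, y, z axes, in that order (R = Rz(yaw) Ry(pitch) Rx(roll)).
In Python, from bench import r gives the robot as it stands.
- The arm moves only by the tool carry_out, never from a script. Its argument "commands" is a list of rows, each an object with "jaw": the finger opening in m, from 0 to 0.0854; "translation": the shift along the tool's x, y, z in m, a list of three; "spin": the turn about the tool's z in rad. A call has exactly 8 rows; each row shifts and turns the commanded pose from where the row before left it, along the tool's axes as they then stand; what a row does not reach is not made up. A row lasts 1/12 s, in which the tool goes at most 41.7 mm and 7.16 degrees, less where a joint would pass 70% of its speed; a pose out of reach is approached as far as the arm can. A call is refused whole if a number of a shift passes 0.0417 or a number of a turn 0.125, either way. A call with a gripper value outside its range is refused whole. The fingers move at their own pace and stop on an object; "squeeze" is the grip in N (left out, the last holds). Time passes only in rows, so rows that do not move let the fingers close, or fill a call up. It gives the time, the measured TCP pose, the force, the opening and the grip force at its end, in the units of the state.
- r.sense(): the state, without advancing time (a new reading comes with each control period).
- r.snapshot(name): name is "scene" or "side" or "wrist"; returns a dict with "pixels" (480x640x3 uint8, blue, green, red), "K" (3x3 intrinsics, pixels), "dist_coeffs" ([k1, k2, p1, p2, k3] as OpenCV has them; the pictures are not rectified), "extrinsics" (4x4, takes a point from camera to world coordinates). Camera axes: x right, y down, z forward; pixel columns grow to the right and rows downward; lengths in mm; the calibration is good to about 2 mm. A picture is of the moment at which its call begins. There is no depth.
- r.hand_in(): hands the job in; it is judged then, once.
Trained networks look in a picture, given as the dict that the camera call returned (one of the last four; its "shot" number tells which), for a name from the list of things; names that differ only in an ending like _2 or _b are one class to them, and where a whole thing is asked for, a point or a joint stands for the part that bears it (a point fixed in the world has none). Each returns a list of dicts, best first, with "score" (0 to 1); they miss things now and then, are a little off and sometimes report something else, mostly with a low value. They report only what shows in the picture. A call takes as long as a camera call.
- r.spot_in(picture, target): "xy" ([column, row] in pixels, amid what is visible of it).
- r.regions_of(picture, target): "pixels" (480x640 bool, what is visible of it) and "xy" ([column, row] in pixels, amid what is visible of it).
- r.landmark_of(picture, target): "xy" ([column, row] in pixels: a listed point, or the origin of a listed thing).
The state is a dict: "time": time; "joint_pos": joint angles; "qd": joint speeds; "joint_efforts": joint torques, N m; "tool_pos": TCP position; "tcp_rot": TCP orientation; "ft_force": force on the tool from outside, world axes, zero at the start; "wrist_torque": the same for the moment, N m; "finger_gap": finger opening in mm; "grip_force": force on a finger pad.
Only numpy, scipy, OpenCV 4.12 (cv2) and the standard library are available. Lean on these libraries where they do the work, as an engineer would, in place of code of your own. Each camera call takes 0.05 s, during which the arm holds its last target. There are 200 camera calls.

## Working session

There is one attempt and no reset: what is moved stays moved. The work goes in short steps, Python scripts to look and compute and a tool call to move; the robot and the scene stay as the last step left them, time stands still between calls to the robot, and variables do not carry over. Pictures are saved under pics/ and viewed, at most 13 in all, crops included, and the job is handed in when it is done.

Besides the shell and the picture viewer there is one more tool, called as name(argument=value, ...), one argument or row to a line, values as JSON. carry_out: Moves the arm, as the interface text tells. Its arguments: {"type":"object","properties":{"commands":{"type":"array","items":{"type":"object","properties":{"jaw":{"type":"number"},"translation":{"type":"array","items":{"type":"number"}},"spin":{"type":"number"}}}},"squeeze":{"type":"number"}},"required":["commands"]}

```bash
mkdir -p pics; cat > h.py <<'E'
import numpy as np, cv2
from bench import r
def ray(p,xy):
    u=cv2.undistortPoints(np.array([[xy]],float),np.array(p["K"],float),np.array(p["dist_coeffs"],float))[0,0]
    T=np.array(p["extrinsics"]); d=T[:3,:3]@[u[0],u[1],1]; return T[:3,3],d/np.linalg.norm(d)
def onz(p,xy,z):
    o,d=ray(p,xy); return o+d*(z-o[2])/d[2]
def tri(rs):
    A=0;b=0
    for o,d in rs:
        M=np.eye(3)-np.outer(d,d);A=A+M;b=b+M@o
    return np.linalg.solve(A,b)
def proj(p,X):
    T=np.linalg.inv(np.array(p["extrinsics"]))
    return cv2.projectPoints(np.array(X,float).reshape(-1,1,3),cv2.Rodrigues(T[:3,:3])[0],T[:3,3],np.array(p["K"],float),np.array(p["dist_coeffs"],float))[0][:,0]
E
python3 - <<'E'
from h import *
ps={n:r.snapshot(n) for n in("scene","side","wrist")}
for n,p in ps.items(): cv2.imwrite(f"pics/{n}0.png",p["pixels"])
np.set_printoptions(precision=1,suppress=True)
print(r.sense())
for t in["stand","hinge","handle","mould_mouth","turn_out","tray","candle_center","succulent","clock","mug","spare_mould","candle_b","matchbox"]:
    z={"hinge":85,"handle":85,"mould_mouth":111,"candle_center":89}.get(t,0)
    for n,p in ps.items():
        print(t,n,[(round(d["score"],2),np.round(d["xy"]),onz(p,d["xy"],z)[:2]) for d in r.landmark_of(p,t)][:3])
E
```

```text
{'time': 0.15, 'joint_pos': array([-4.9,  7.5, 85.3,  0. , 87.3, -4.9]), 'qd': array([ 0. , -0.2, -0.2, -0.1, -0. , -0.1]), 'joint_efforts': array([  0. , -57. , -50.1,  -0. ,   0. ,  -0. ]), 'tool_pos': array([599.6,   0.1, 230.5]), 'tcp_rot': array([-179.9,   -0. ,   90. ]), 'ft_force': array([ 0.1,  0.3, -0.5]), 'wrist_torque': array([ 0., -0.,  0.]), 'grip_force': 0.0, 'finger_gap': 85.35938972569015}
stand scene [(0.69, array([296., 260.]), array([513.6, -59. ]))]
stand side [(0.76, array([296., 290.]), array([513.1, -64.9])), (0.52, array([291., 291.]), array([501.2, -64.9]))]
stand wrist [(0.55, array([231., 259.]), array([511.8, -64.1]))]
hinge scene [(0.96, array([297., 234.]), array([519.1, -58.4])), (0.22, array([244., 224.]), array([ 416.1, -152. ]))]
hinge side [(0.96, array([300., 266.]), array([523., -61.]))]
hinge wrist [(0.97, array([216., 291.]), array([517.2, -61.2]))]
handle scene [(0.83, array([241., 225.]), array([ 415.8, -161.5]))]
handle side [(0.7, array([246., 315.]), array([ 406.2, -165.9]))]
handle wrist []
mould_mouth scene [(0.93, array([259., 229.]), ar
[... 1592 characters left out ...]
e [(0.66, array([239., 323.]), array([ 385.7, -130.8]))]
spare_mould wrist [(0.72, array([124., 312.]), array([ 386.8, -127.1]))]
candle_b scene [(0.68, array([447., 267.]), array([726.4, 259.2])), (0.63, array([467., 247.]), array([685.3, 364.7])), (0.45, array([259., 240.]), array([ 388.1, -101.4]))]
candle_b side [(0.78, array([294., 304.]), array([504. , -98.2])), (0.72, array([356., 174.]), array([706.6, 277.2]))]
candle_b wrist [(0.7, array([201., 371.]), array([ 465.8, -204.1]))]
matchbox scene [(0.73, array([172., 273.]), array([ 410., -350.]))]
matchbox side [(0.74, array([258., 421.]), array([ 410.2, -344.6])), (0.65, array([241., 324.]), array([ 389.2, -132.7]))]
matchbox wrist []
```

View pics/scene0.png

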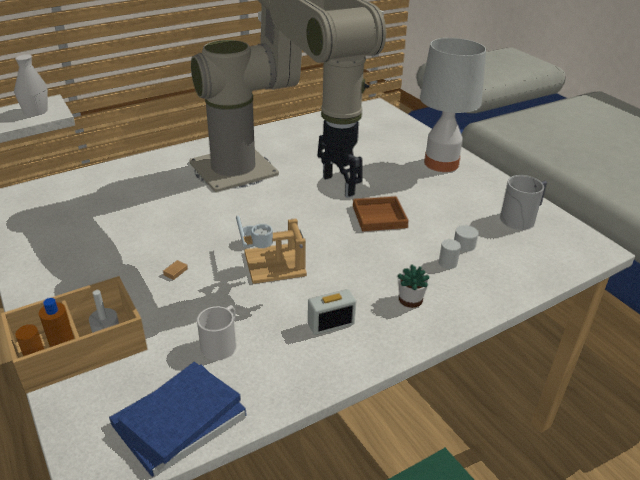

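View pics/side0.png

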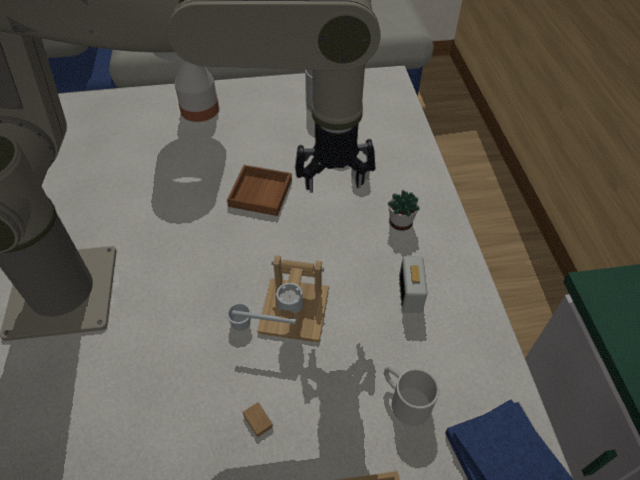

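The scene view shows the stand at (275,250) with its mould at (260,235), the tray at (380,213), and the spare mould right behind the stand. The side view shows the tray at (260,190), the stand at (295,300), the handle bar at (235–295,318) and the spare mould at (239,316). I'll fit the poses next.

```bash
cat >> h.py <<'E'
from scipy.optimize import minimize
def hullmask(p,X):
    m=np.zeros((480,640),np.uint8); cv2.fillConvexPoly(m,cv2.convexHull(np.round(proj(p,X)*16).astype(np.int32)),1,shift=4); return m>0
def traypts(q):
    c,s=np.cos(q[2]),np.sin(q[2]); return [[q[0]+c*a-s*b,q[1]+s*a+c*b,z] for a in(-65,65) for b in(-65,65) for z in(0,26)]
def fittray(ps,x0):
    ms=[]
    for p in ps:
        g=r.regions_of(p,"tray")
        g=[d for d in g if np.linalg.norm(np.array(d["xy"])-proj(p,[x0[0],x0[1],10])[0])<40]
        if g: ms.append((p,g[0]["pixels"]))
    def cost(q):
        return -sum((lambda h:(h&m).sum()/(h|m).sum())(hullmask(p,traypts(q))) for p,m in ms)/len(ms)
    best=None
    for a in np.radians(range(-45,45,10)):
        o=minimize(cost,[x0[0],x0[1],a],method="Nelder-Mead",options=dict(initial_simplex=[[x0[0],x0[1],a],[x0[0]+12,x0[1],a],[x0[0],x0[1]+12,a],[x0[0],x0[1],a+.15]]))
        if best is None or o.fun<best.fun: best=o
    return best.x[:2],np.degrees(best.x[2]),best.fun,len(ms)
E
python3 - <<'E'
from h import *
np.set_printoptions(precision=1,suppress=True)
ps={n:r.snapshot(n) for n in("scene","side","wrist")}
P={}
for t,ref in[("hinge",[519,-60,85]),("mould_mouth",[494,-143,111]),("candle_center",[492,-145,89]),("handle",[409,-163,85]),("stand",[513,-63,0]),("spare_mould",[388,-131,0])]:
    rs=[]
    for p in ps.values():
        d=[d for d in r.landmark_of(p,t) if np.linalg.norm(np.array(d["xy"])-proj(p,ref)[0])<15]
        if d: rs.append(ray(p,d[0]["xy"]))
    if len(rs)>1: P[t]=tri(rs); print(t,P[t],len(rs))
d=P["hinge"]-P["mould_mouth"]; print("standy dir",np.degrees(np.arctan2(d[1],d[0])))
print(fittray([ps["scene"],ps["side"]],[458,233]))
E
```

```text
hinge [519.3 -59.2  87.4] 3
mould_mouth [ 494.7 -147.1  116.7] 3
candle_center [ 490.9 -146.3   85.3] 3
handle [ 409.2 -161.8   79.6] 2
stand [514.8 -63.4  -3.4] 3
spare_mould [ 387.7 -127.    -0.9] 3
standy dir 74.34471470637479
(array([454.1, 243.9]), np.float64(-22.75971301107136), np.float64(-0.9442172382949052), 2)
```

```bash
cat >> h.py <<'E'
def rows(pos,yaw,n=8,start=None):
    """rows for a straight move of the tool-down pose to world pos, yaw (deg)"""
    s=r.sense()
    p0,y0=(np.array(s["tool_pos"]),s["tcp_rot"][2]) if start is None else start
    d=(np.array(pos)-p0)/n/1000; dy=np.radians((yaw-y0+180)%360-180)/n
    out=[]
    for i in range(n):
        a=np.radians(y0)+i*dy
        out.append([round(v,4) for v in (d[0]*np.cos(a)+d[1]*np.sin(a), d[0]*np.sin(a)-d[1]*np.cos(a), -d[2])])
    return {"spin":round(-dy,4),"tr":out}
E
python3 -c "
from h import *
print(rows([500,150,300],147))"
```

```text
{'spin': np.float64(-0.1244), 'tr': [[np.float64(0.0187), np.float64(-0.0125), np.float64(-0.0086)], [np.float64(0.0202), np.float64(-0.0101), np.float64(-0.0086)], [np.float64(0.0212), np.float64(-0.0075), np.float64(-0.0086)], [np.float64(0.022), np.float64(-0.0048), np.float64(-0.0086)], [np.float64(0.0224), np.float64(-0.002), np.float64(-0.0086)], [np.float64(0.0225), np.float64(0.0008), np.float64(-0.0086)], [np.float64(0.0223), np.float64(0.0035), np.float64(-0.0086)], [np.float64(0.0216), np.float64(0.0063), np.float64(-0.0086)]]}
```

carry_out(
  commands=[
    {"jaw":0.085,"spin":-0.124,"translation":[0.019,-0.012,-0.008]},
    {"jaw":0.085,"spin":-0.124,"translation":[0.02,-0.01,-0.008]},
    {"jaw":0.085,"spin":-0.124,"translation":[0.021,-0.007,-0.008]},
    {"jaw":0.085,"spin":-0.124,"translation":[0.022,-0.005,-0.008]},
    {"jaw":0.085,"spin":-0.124,"translation":[0.022,-0.002,-0.008]},
    {"jaw":0.085,"spin":-0.124,"translation":[0.022,0.001,-0.008]},
    {"jaw":0.085,"spin":-0.124,"translation":[0.022,0.004,-0.008]},
    {"jaw":0.04,"spin":-0.124,"translation":[0.022,0.006,-0.008]},
  ],
)

```text
time: 3.92
tool_pos: [501.3, 150.3, 295.8]
tcp_rot: [180.0, 0.0, 147.2]
ft_force: [0.7, 0.4, -0.6]
finger_gap: 75.1
grip_force: 0.0
```

```bash
python3 - <<'E'
from h import *
np.set_printoptions(precision=1,suppress=True)
ps={n:r.snapshot(n) for n in("scene","side","wrist")}
w=ps["wrist"]; cv2.imwrite("pics/w1.png",w["pixels"]); s=r.sense(); print(s["tool_pos"],s["tcp_rot"],np.array(w["extrinsics"]))
for k in (list(ps),["wrist"],["side"],["scene"]):
    print(k,fittray([ps[n] for n in k],[456,241]))
for t,z in[("hinge",85),("mould_mouth",111),("stand",0),("handle",85),("tray",0)]:
    print(t,[(round(d["score"],2),np.round(d["xy"]),onz(w,d["xy"],z)[:2]) for d in r.landmark_of(w,t)][:3])
E
```

```text
[501.8 150.7 296.5] [179.9   0.1 146.9] [[  0.5   0.8   0.2 437.7]
 [  0.8  -0.5  -0.2 192.4]
 [  0.    0.3  -1.  440.3]
 [  0.    0.    0.    1. ]]
['scene', 'side', 'wrist'] (array([452.9, 242.1]), np.float64(-22.41799336087884), np.float64(-0.9275801872141234), 2)
['wrist'] (array([453. , 241.7]), np.float64(-21.521859912635815), np.float64(-0.9699166364624864), 1)Traceback (most recent call last):
  File "<stdin>", line 6, in <module>
  File "h.py", line 31, in fittray
    o=minimize(cost,[x0[0],x0[1],a],method="Nelder-Mead",options=dict(initial_simplex=[[x0[0],x0[1],a],[x0[0]+12,x0[1],a],[x0[0],x0[1]+12,a],[x0[0],x0[1],a+.15]]))
    res = _minimize_neldermead(fun, x0, args, callback, bounds=bounds,
                               **options)
    fsim[k] = func(sim[k])
              ~~~~^^^^^^^^
    fx = function(np.copy(x), *(wrapper_args + args))
  File "h.py", line 28, in cost
    return -sum((lambda h:(h&m).sum()/(h|m).sum())(hullmask(p,traypts(q))) for p,m in ms)/len(ms)
           ~~~~~~~~~~~~~~~~~~~~~~~~~~~~~~~~~~~~~~~~~~~~~~~~~~~~~~~~~~~~~~~~~~~~~~~~~~~~~~^~~~~~~~
ZeroDivisionError: division by zero
```

View pics/w1.png

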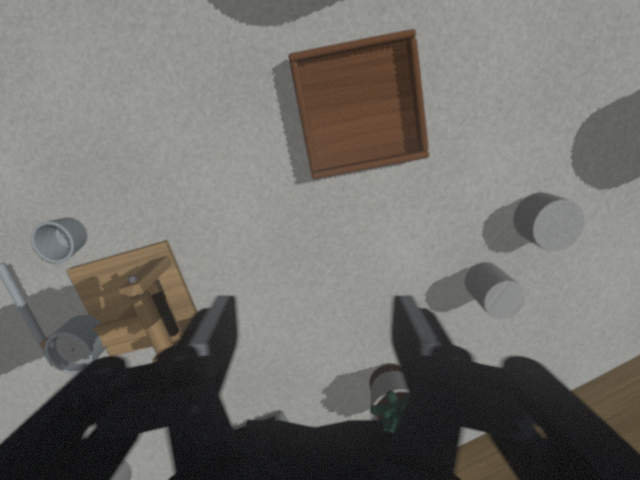

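The wrist view shows the tray at (360,105) with its corners clear, which agrees with a pose of (453,242) and yaw −22°. I'll grip its far (+y) wall.

```bash
python3 -c "
from h import *
print(rows([476,298,70],158))"
```

```text
{'spin': np.float64(-0.0246), 'tr': [[np.float64(0.013), np.float64(0.0138), np.float64(0.0281)], [np.float64(0.0126), np.float64(0.0141), np.float64(0.0281)], [np.float64(0.0123), np.float64(0.0144), np.float64(0.0281)], [np.float64(0.0119), np.float64(0.0147), np.float64(0.0281)], [np.float64(0.0116), np.float64(0.015), np.float64(0.0281)], [np.float64(0.0112), np.float64(0.0153), np.float64(0.0281)], [np.float64(0.0108), np.float64(0.0156), np.float64(0.0281)], [np.float64(0.0104), np.float64(0.0158), np.float64(0.0281)]]}
```

carry_out(
  commands=[
    {"jaw":0.04,"spin":-0.0246,"translation":[0.013,0.0138,0.028]},
    {"jaw":0.04,"spin":-0.0246,"translation":[0.0126,0.0141,0.028]},
    {"jaw":0.04,"spin":-0.0246,"translation":[0.0123,0.0144,0.028]},
    {"jaw":0.04,"spin":-0.0246,"translation":[0.0119,0.0147,0.028]},
    {"jaw":0.04,"spin":-0.0246,"translation":[0.0116,0.015,0.028]},
    {"jaw":0.04,"spin":-0.0246,"translation":[0.0112,0.0153,0.028]},
    {"jaw":0.04,"spin":-0.0246,"translation":[0.0108,0.0156,0.028]},
    {"jaw":0.04,"spin":-0.0246,"translation":[0.0104,0.0158,0.028]},
  ],
)

```text
time: 4.98
tool_pos: [475.4, 298.7, 69.5]
tcp_rot: [-180.0, -0.0, 158.1]
ft_force: [0.8, 0.6, 0.0]
finger_gap: 40.2
grip_force: 0.0
```

carry_out(
  commands=[
    {"jaw":0.04,"translation":[0,0,0.015]},
    {"jaw":0.04,"translation":[0,0,0.015]},
    {"jaw":0.04,"translation":[0,0,0.015]},
    {"jaw":0.04,"translation":[0,0,0.013]},
    {"jaw":0.0,"translation":[0,0,0]},
    {"jaw":0.0,"translation":[0,0,0]},
    {"jaw":0.0,"translation":[0,0,0]},
    {"jaw":0.0,"translation":[0,0,0]},
  ],
  squeeze=40,
)

```text
invalid input
```

```bash
python3 - <<'E'
from h import *
np.set_printoptions(precision=1,suppress=True)
s=r.sense(); print(s["tool_pos"],s["tcp_rot"],s["finger_gap"],s["grip_force"],s["ft_force"])
ps={n:r.snapshot(n) for n in("scene","side","wrist")}
for n,p in ps.items():
    try: print(n,fittray([p],[453,242]))
    except Exception as e: print(n,e)
# stand pose joint fit
M={"hinge":[0,0,85],"mould_mouth":[0,-85,111],"handle":[-78,-130,85],"stand":[0,0,0]}
W=lambda q,v:[q[0]+np.cos(q[2])*v[0]-np.sin(q[2])*v[1],q[1]+np.sin(q[2])*v[0]+np.cos(q[2])*v[1],v[2]]
obs=[]
q0=[518,-61,-.27]
for n,p in ps.items():
    for t,v in M.items():
        for d in r.landmark_of(p,t):
            if d["score"]>.3 and np.linalg.norm(np.array(d["xy"])-proj(p,W(q0,v))[0])<15: obs.append((n,t,p,v,d["xy"])); break
from scipy.optimize import least_squares
f=lambda q:np.concatenate([proj(p,W(q,v))[0]-xy for n,t,p,v,xy in obs])
o=least_squares(f,q0,x_scale=[1,1,.01],loss="soft_l1"); print(o.x[:2],np.degrees(o.x[2]))
for ob,e in zip(obs,f(o.x).reshape(-1,2)): print(ob[0],ob[1],e)
E
```

```text
[475.4 298.7  69.5] [-180.    -0.   158.1] 40.239644209555095 0.0 [0.8 0.6 0. ]
scene (array([452.9, 245.3]), np.float64(-24.162674601584737), np.float64(-0.9392857142857143), 1)
side (array([454.2, 242.4]), np.float64(-21.9357291210861), np.float64(-0.9481927710843373), 1)
wrist (array([453.1, 242. ]), np.float64(68.18799298588716), np.float64(-0.8630132255948064), 1)
[515.6 -61.4] -14.702655948962963
scene hinge [-2.1  0.2]
scene mould_mouth [1.9 1.2]
scene handle [-0.6 -0.8]
scene stand [-1.6  2. ]
side hinge [ 0.2 -0.1]
side mould_mouth [-0.7 -1.4]
side handle [0.2 0.2]
side stand [ 0.1 -1.7]
```

carry_out(
  commands=[
    {"jaw":0.04,"spin":0.0,"translation":[0.0,0.0,0.015]},
    {"jaw":0.04,"spin":0.0,"translation":[0.0,0.0,0.015]},
    {"jaw":0.04,"spin":0.0,"translation":[0.0,0.0,0.015]},
    {"jaw":0.04,"spin":0.0,"translation":[0.0,0.0,0.012]},
    {"jaw":0.0,"spin":0.0,"translation":[0.0,0.0,0.0]},
    {"jaw":0.0,"spin":0.0,"translation":[0.0,0.0,0.0]},
    {"jaw":0.0,"spin":0.0,"translation":[0.0,0.0,0.0]},
    {"jaw":0.0,"spin":0.0,"translation":[0.0,0.0,0.0]},
  ],
  squeeze=40,
)

```text
time: 6.55
tool_pos: [475.9, 298.9, 15.1]
tcp_rot: [180.0, 0.0, 158.1]
ft_force: [0.2, 0.5, -2.2]
finger_gap: 6.5
grip_force: 42.8
```

```bash
python3 -c "
from h import *
print(rows([564.5,109,15],164.5,16))"|sed 's/np.float64//g'
```

```text
{'spin': (-0.007), 'tr': [[(-0.0096), (-0.0089), (0.0)], [(-0.0095), (-0.009), (0.0)], [(-0.0094), (-0.0091), (0.0)], [(-0.0094), (-0.0091), (0.0)], [(-0.0093), (-0.0092), (0.0)], [(-0.0092), (-0.0093), (0.0)], [(-0.0092), (-0.0093), (0.0)], [(-0.0091), (-0.0094), (0.0)], [(-0.0091), (-0.0095), (0.0)], [(-0.009), (-0.0095), (0.0)], [(-0.0089), (-0.0096), (0.0)], [(-0.0089), (-0.0097), (0.0)], [(-0.0088), (-0.0097), (0.0)], [(-0.0087), (-0.0098), (0.0)], [(-0.0086), (-0.0098), (0.0)], [(-0.0086), (-0.0099), (0.0)]]}
```

carry_out(
  commands=[
    {"jaw":0.0,"spin":-0.007,"translation":[-0.0095,-0.009,0.0]},
    {"jaw":0.0,"spin":-0.007,"translation":[-0.0095,-0.009,0.0]},
    {"jaw":0.0,"spin":-0.007,"translation":[-0.0094,-0.0091,0.0]},
    {"jaw":0.0,"spin":-0.007,"translation":[-0.0094,-0.0091,0.0]},
    {"jaw":0.0,"spin":-0.007,"translation":[-0.0093,-0.0092,0.0]},
    {"jaw":0.0,"spin":-0.007,"translation":[-0.0092,-0.0093,0.0]},
    {"jaw":0.0,"spin":-0.007,"translation":[-0.0092,-0.0093,0.0]},
    {"jaw":0.0,"spin":-0.007,"translation":[-0.0091,-0.0094,0.0]},
  ],
)

```text
time: 7.22
tool_pos: [520.2, 203.6, 15.1]
tcp_rot: [179.9, 0.0, 161.3]
ft_force: [-0.7, 0.3, -1.9]
finger_gap: 6.6
grip_force: 42.9
```

carry_out(
  commands=[
    {"jaw":0.0,"spin":-0.007,"translation":[-0.0091,-0.0095,0.0]},
    {"jaw":0.0,"spin":-0.007,"translation":[-0.009,-0.0095,0.0]},
    {"jaw":0.0,"spin":-0.007,"translation":[-0.0089,-0.0096,0.0]},
    {"jaw":0.0,"spin":-0.007,"translation":[-0.0089,-0.0097,0.0]},
    {"jaw":0.0,"spin":-0.007,"translation":[-0.0088,-0.0097,0.0]},
    {"jaw":0.0,"spin":-0.007,"translation":[-0.0087,-0.0098,0.0]},
    {"jaw":0.0,"spin":-0.007,"translation":[-0.0086,-0.0098,0.0]},
    {"jaw":0.0,"spin":-0.007,"translation":[-0.0086,-0.0099,0.0]},
  ],
)

```text
time: 7.88
tool_pos: [564.6, 108.6, 15.1]
tcp_rot: [180.0, 0.0, 164.5]
ft_force: [-0.4, 1.5, -2.3]
finger_gap: 6.9
grip_force: 42.9
```

```bash
cat >> h.py <<'E'
from scipy.optimize import least_squares
M={"hinge":[0,0,85],"mould_mouth":[0,-85,111],"handle":[-78,-130,85],"stand":[0,0,0],"candle_center":[0,-85,89]}
W=lambda q,v:[q[0]+np.cos(q[2])*v[0]-np.sin(q[2])*v[1],q[1]+np.sin(q[2])*v[0]+np.cos(q[2])*v[1],v[2]]
def fitstand(ps,q0=(517,-61,-.27),names=M):
    obs=[]
    for n,p in ps.items():
        for t in names:
            v=M[t]
            for d in r.landmark_of(p,t):
                if d["score"]>.3 and np.linalg.norm(np.array(d["xy"])-proj(p,W(q0,v))[0])<18: obs.append((n,t,p,v,d["xy"])); break
    f=lambda q:np.concatenate([proj(p,W(q,v))[0]-xy for n,t,p,v,xy in obs])
    o=least_squares(f,q0,x_scale=[1,1,.01],loss="soft_l1"); print(o.x[:2],np.degrees(o.x[2]))
    for ob,e in zip(obs,f(o.x).reshape(-1,2)): print(ob[0],ob[1],e.round(1))
    return o.x
E
python3 - <<'E'
from h import *
np.set_printoptions(precision=1,suppress=True)
s=r.sense(); print(s["tool_pos"],s["tcp_rot"],s["finger_gap"],s["grip_force"],s["ft_force"])
ps={n:r.snapshot(n) for n in("scene","side","wrist")}
cv2.imwrite("pics/w2.png",ps["wrist"]["pixels"])
cv2.imwrite("pics/s2.png",cv2.resize(ps["side"]["pixels"][130:370,180:480],None,fx=2.5,fy=2.5))
for n,p in ps.items():
    try: print(n,fittray([p],[548,50]))
    except Exception as e: print(n,e)
fitstand(ps)
fitstand({"wrist":ps["wrist"]})
E
```

```text
[564.6 108.6  15.1] [180.    0.  164.5] 6.862087331667169 42.89681017398834 [-0.4  1.5 -2.3]
scene (array([548.1,  51.7]), np.float64(-16.731920726046717), np.float64(-0.9083683964469378), 1)
side (array([552.4,  50.1]), np.float64(-15.363785100258768), np.float64(-0.786442908851596), 1)
wrist division by zero
[519.4 -61.7] -14.900014292730344
scene hinge [ 0.1 -1.2]
scene mould_mouth [3.4 0.2]
scene handle [-1.3 -0.3]
scene stand [-0.   2.3]
scene candle_center [0.8 2.1]
side hinge [-0.3 -0.4]
side mould_mouth [-0.7  0.4]
side handle [-0.3  0.2]
side stand [ 5. -1.]
side candle_center [-0.5  8.4]Traceback (most recent call last):
  File "<stdin>", line 11, in <module>
  File "h.py", line 55, in fitstand
    o=least_squares(f,q0,x_scale=[1,1,.01],loss="soft_l1"); print(o.x[:2],np.degrees(o.x[2]))
    return func(*args, **kwargs)
    vector_fun = VectorFunction(
        fun_wrapped,
    ...<6 lines>...
        workers=workers
    )
    self._update_fun()
    ~~~~~~~~~~~~~~~~^^
    self.f = self.fun_wrapped(xp_copy(self.x))
             ~~~~~~~~~~~~~~~~^^^^^^^^^^^^^^^^^
    return np.atleast_1d(self.fun(x))
                         ~~~~~~~~^^^
    return self.f(x, *self.args, **self.kwargs)
           ~~~~~~^^^^^^^^^^^^^^^^^^^^^^^^^^^^^^
  File "h.py", line 54, in <lambda>
    f=lambda q:np.concatenate([proj(p,W(q,v))[0]-xy for n,t,p,v,xy in obs])
               ~~~~~~~~~~~~~~^^^^^^^^^^^^^^^^^^^^^^^^^^^^^^^^^^^^^^^^^^^^^^
ValueError: need at least one array to concatenate
```

View pics/w2.png

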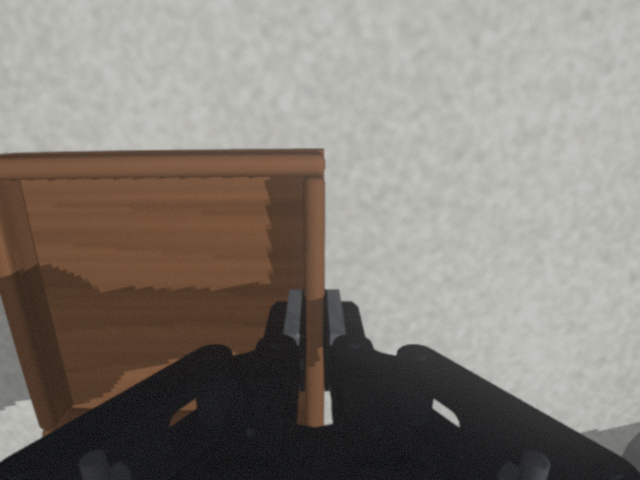

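View pics/s2.png

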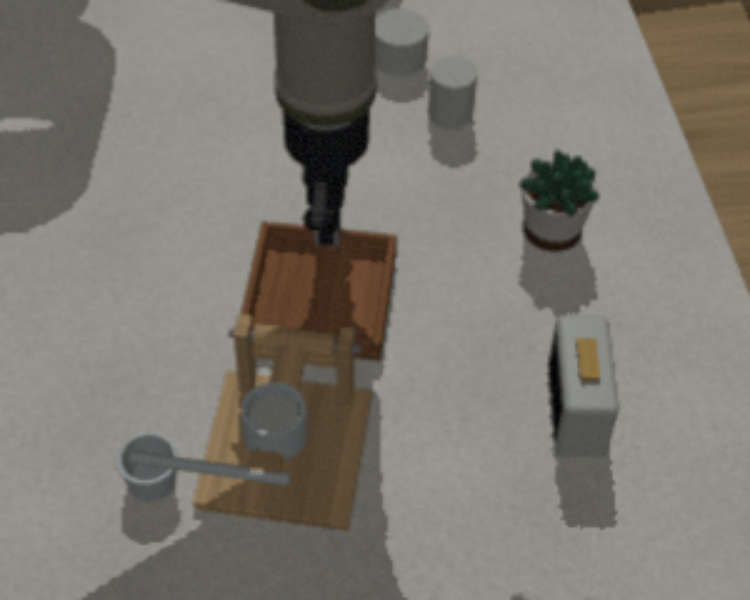

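The tray is held by its +y wall and sits squarely in front of the posts. The posts are at (245–350,350) in the side crop. I'll slide it the last 30 mm, release and lift.

carry_out(
  commands=[
    {"jaw":0.0,"spin":0.0,"translation":[0.0,-0.007,0.0]},
    {"jaw":0.0,"spin":0.0,"translation":[0.0,-0.007,0.0]},
    {"jaw":0.0,"spin":0.0,"translation":[0.0,-0.007,0.0]},
    {"jaw":0.0,"spin":0.0,"translation":[-0.001,-0.005,0.0]},
    {"jaw":0.0,"spin":0.0,"translation":[0.0,-0.003,0.0]},
    {"jaw":0.0,"spin":0.0,"translation":[0.0,0.0,0.0]},
    {"jaw":0.04,"spin":0.0,"translation":[0.0,0.0,0.0]},
    {"jaw":0.04,"spin":0.0,"translation":[0.0,0.0,0.0]},
  ],
)

```text
time: 9.85
tool_pos: [556.3, 79.7, 13.6]
tcp_rot: [-179.9, -0.1, 164.5]
ft_force: [-0.9, -0.3, 0.1]
finger_gap: 29.6
grip_force: 0.0
```

carry_out(
  commands=[
    {"jaw":0.04,"spin":0.0,"translation":[0.0,0.0,-0.01]},
    {"jaw":0.04,"spin":0.0,"translation":[0.0,0.0,-0.02]},
    {"jaw":0.04,"spin":0.0,"translation":[0.0,0.0,-0.035]},
    {"jaw":0.04,"spin":0.0,"translation":[0.0,0.0,-0.04]},
    {"jaw":0.04,"spin":0.0,"translation":[0.01,-0.02,-0.04]},
    {"jaw":0.04,"spin":0.0,"translation":[0.01,-0.02,-0.04]},
    {"jaw":0.04,"spin":0.0,"translation":[0.01,-0.02,-0.03]},
    {"jaw":0.04,"spin":0.0,"translation":[0.0,0.0,0.0]},
  ],
)

```text
time: 10.52
tool_pos: [516.6, 31.4, 230.6]
tcp_rot: [180.0, 0.6, 164.5]
ft_force: [0.7, 0.8, 0.2]
finger_gap: 40.0
grip_force: 0.0
```

```bash
python3 - <<'E'
from h import *
np.set_printoptions(precision=1,suppress=True)
s=r.sense(); print(s["tool_pos"],s["tcp_rot"],s["finger_gap"],s["ft_force"])
ps={n:r.snapshot(n) for n in("scene","side","wrist")}
cv2.imwrite("pics/w3.png",ps["wrist"]["pixels"])
for n,p in ps.items():
    try: print(n,fittray([p],[541,21]))
    except Exception as e: print(n,e)
fitstand(ps)
for n in ps:
  try: fitstand({n:ps[n]},names=["hinge","mould_mouth","handle"])
  except Exception as e: print(n,"none")
E
```

```text
[516.6  31.4 230.6] [180.    0.6 164.5] 40.040933970452116 [0.7 0.8 0.2]
scene (array([539.8,  25.3]), np.float64(-17.734564185464457), np.float64(-0.8971482000935016), 1)
side (array([542.9,  23.2]), np.float64(-14.795120315061068), np.float64(-0.6916481422673865), 1)
wrist (array([541.5,  20.7]), np.float64(-15.597819652897488), np.float64(-0.9604743083003953), 1)
[514.9 -62.7] -16.593186378476776
scene hinge [-2.2 -1. ]
scene mould_mouth [0.1 1.4]
scene handle [-1.  -3.6]
scene stand [-2.4  1.9]
scene candle_center [-0.9 -3.6]
side hinge [-2.4 -2. ]
side mould_mouth [-2.5  3. ]
side handle [-2.2  0.4]
side stand [-1.  -2.9]
side candle_center [-4.5  0.6]
wrist hinge [-0.1 -0. ]
wrist mould_mouth [0.3 2. ]
wrist handle [1.2 0.2]
wrist stand [-0.2  0.6]
wrist candle_center [0.6 0.4]
[519.9 -61.7] -15.554420690767985
scene hinge [-0.8 -0. ]
scene mould_mouth [1.6 2.7]
scene handle [-0.2 -2.2]
[519.9 -62.9] -16.959911257964137
side hinge [ 0.1 -2.2]
side mould_mouth [-0.1  2.7]
side handle [ 0.1 -0.1]
[514.2 -62.7] -16.48816761511674
wrist hinge [-0.5 -0.7]
wrist mould_mouth [-0.1  1.4]
wrist handle [ 0.6 -0.3]
```

View pics/w3.png

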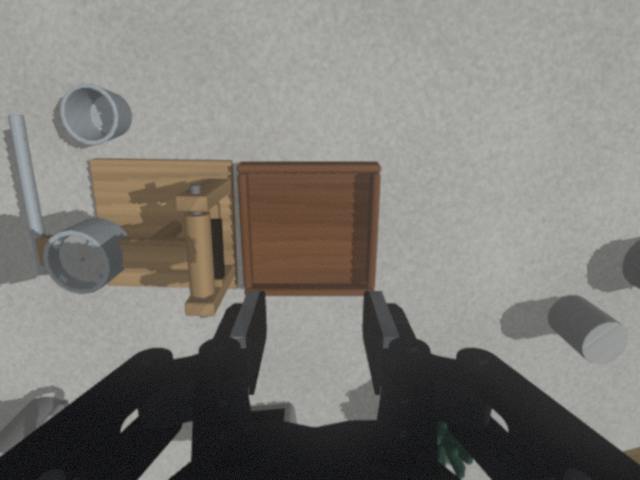

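The wrist view shows the tray (240–378, 163–295) square against the base plate (90–233, 160–288). I'll compute their relative position from the corners, using this one camera.

```bash
python3 - <<'E'
from h import *
np.set_printoptions(precision=1,suppress=True)
w=r.snapshot("wrist")
tr=[onz(w,x,26) for x in([240,163],[379,163],[239,295],[376,296])]
print("tray",np.array(tr)[:,:2],np.mean(tr,0))
b=[onz(w,x,12) for x in([90,160],[233,160],[107,286])]
print("plate",np.array(b)[:,:2])
th=np.radians(-16); ux=np.array([np.cos(th),np.sin(th)]);uy=np.array([-ux[1],ux[0]])
for n,l in(("tray",tr),("plate",b)): print(n,[(v[:2]@ux,v[:2]@uy) for v in l])
g=cv2.cvtColor(w["pixels"],cv2.COLOR_BGR2GRAY)
for q in ([515,-62.5,np.radians(-16.5)],[518.5,-61,np.radians(-15.5)]):
    print(proj(w,[W(q,v) for v in([-65,12,12],[-65,-123,12],[65,-123,12],[-49,-12,98],[-49,12,98],[49,12,98])]))
c=w["pixels"][90:350,0:400]; cv2.imwrite("pics/c3.png",cv2.resize(c,None,fx=2,fy=2,interpolation=cv2.INTER_CUBIC))
E
```

```text
tray [[459.3 -19.1]
 [492.2  99.2]
 [580.4 -61.2]
 [617.3  68.1]] [537.3  21.8  26. ]
plate [[ 418.7 -156.7]
 [ 455.7  -27.4]
 [ 540.7 -194.8]]
tray [(np.float64(446.78529318567416), np.float64(108.28896120597041)), (np.float64(445.7414139586576), np.float64(231.0310808692529)), (np.float64(574.8037423048122), np.float64(101.10508187007983)), (np.float64(574.634342199888), np.float64(235.64252958332682))]
plate [(np.float64(445.6423234073288), np.float64(-35.18327850594959)), (np.float64(445.5812174745629), np.float64(99.25940527585632)), (np.float64(573.4873789698707), np.float64(-38.25009158927193))]
[[227.9 162. ]
 [ 84.5 160.6]
 [104.2 288.4]
 [169.6 196.7]
 [202.8 197.1]
 [211.4 319.3]]
[[229.4 165. ]
 [ 86.7 166.1]
 [108.3 292.9]
 [172.1 201. ]
 [205.2 200.9]
 [215.8 322.4]]
```

View pics/c3.png

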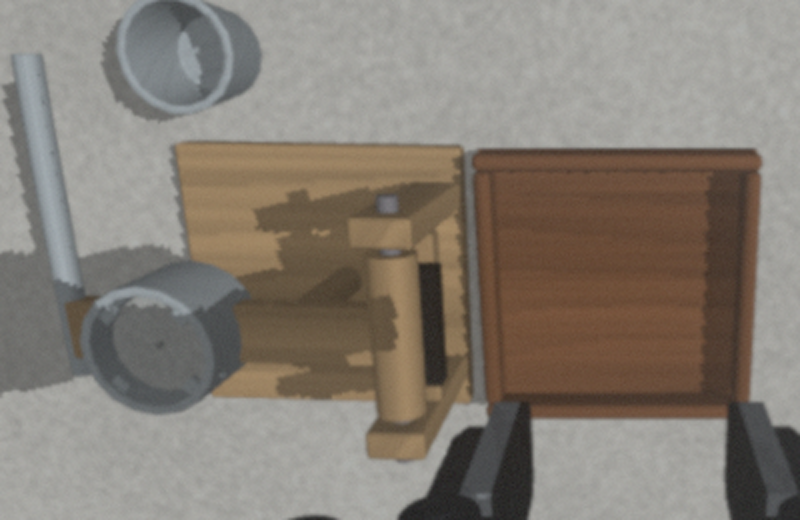

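```bash
python3 - <<'E'
from h import *
np.set_printoptions(precision=1,suppress=True)
w=r.snapshot("wrist")
def fit(pts,px,q0):
    f=lambda q:(proj(w,[W(q,v) for v in pts])-np.array(px)).ravel()
    o=least_squares(f,q0,x_scale=[1,1,.01]);print(o.x[:2],np.degrees(o.x[2]),o.fun);return o.x
s=fit([[-65,12,12],[-65,-123,12],[65,-123,12],[65,12,12]],[[231.5,163],[89,161],[106.5,288],[235,291]],[516,-60,-.28])
t=fit([[-65,-65,26],[-65,65,26],[65,-65,26],[65,65,26]],[[236.5,165],[379.5,165],[245,298],[374,298]],[541,21,-.28])
d=t[:2]-s[:2];c,n=np.cos(s[2]),np.sin(s[2]);print("tray in stand",c*d[0]+n*d[1],-n*d[0]+c*d[1])
print("turnout",W(s,[0,85,0]),"handle",W(s,[-78,-130,85]))
E
```

```text
[516.5 -60. ] -17.02990518456128 [ 0.1 -0.  -1.  -0.7 -0.3  0.1  1.3  1. ]
[539.7  21.4] -15.296632697094363 [-1.8  0.1  2.2 -0.4 -1.8  0.6  1.3  0.2]
tray in stand -1.7226369179569119 84.62895421949548
turnout [np.float64(541.4170308416458), np.float64(21.226365296684413), 0] handle [np.float64(403.86995046060287), np.float64(-161.50239729599258), 85]
```

The tray is centred to within about 2 mm of the turn-out point, so I'll move to the handle.

```bash
python3 -c "
from h import *
print(rows([405.6,-163.4,130],163.7,8))"|sed 's/np.float64//g'
```

```text
{'spin': (0.0018), 'tr': [[(0.0066), (-0.0274), (0.0115)], [(0.0066), (-0.0274), (0.0115)], [(0.0065), (-0.0274), (0.0115)], [(0.0065), (-0.0274), (0.0115)], [(0.0064), (-0.0275), (0.0115)], [(0.0064), (-0.0275), (0.0115)], [(0.0063), (-0.0275), (0.0115)], [(0.0063), (-0.0275), (0.0115)]]}
```

carry_out(
  commands=[
    {"jaw":0.04,"spin":0.002,"translation":[0.0066,-0.0275,0.0115]},
    {"jaw":0.04,"spin":0.002,"translation":[0.0066,-0.0275,0.0115]},
    {"jaw":0.04,"spin":0.002,"translation":[0.0065,-0.0275,0.0115]},
    {"jaw":0.04,"spin":0.002,"translation":[0.0065,-0.0275,0.0115]},
    {"jaw":0.04,"spin":0.002,"translation":[0.0064,-0.0275,0.0115]},
    {"jaw":0.04,"spin":0.002,"translation":[0.0064,-0.0275,0.0115]},
    {"jaw":0.04,"spin":0.002,"translation":[0.0063,-0.0275,0.0115]},
    {"jaw":0.04,"spin":0.002,"translation":[0.0063,-0.0275,0.0115]},
  ],
)

```text
time: 12.78
tool_pos: [404.5, -164.7, 129.7]
tcp_rot: [-180.0, 0.0, 163.6]
ft_force: [-0.7, 0.7, 0.6]
finger_gap: 40.0
grip_force: 0.0
```

```bash
python3 - <<'E'
from h import *
np.set_printoptions(precision=1,suppress=True)
w=r.snapshot("wrist");s=r.sense();print(s["tool_pos"],s["tcp_rot"])
cv2.imwrite("pics/w4.png",w["pixels"])
print([(d["score"],d["xy"],onz(w,d["xy"],85)) for d in r.landmark_of(w,"handle")])
print(proj(w,[W([517,-60.5,np.radians(-16.3)],v) for v in([-78,-130,85],[-105,-130,85],[-48,-130,85])]))
E
```

```text
[ 401.4 -167.6  127.2] [-179.9   -0.2  163.5]
[(0.63, [577.4, 317.5], array([475.8, -30. ,  85. ])), (0.59, [315.2, 270.1], array([ 405.4, -164.7,   85. ]))]
[[317.7 270. ]
 [317.7 220.7]
 [317.6 320.2]]
```

View pics/w4.png

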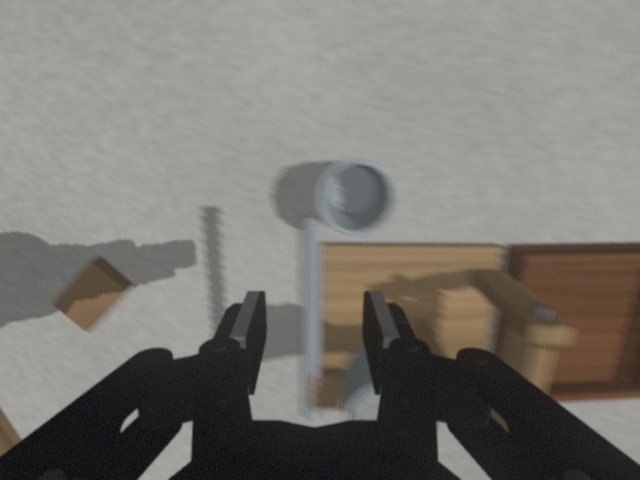

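The bar runs at column 312 (rows 222–370), centred between the fingers. I'll descend and grip.

carry_out(
  commands=[
    {"jaw":0.04,"spin":0.0,"translation":[0.0,0.0,0.01]},
    {"jaw":0.04,"spin":0.0,"translation":[0.0,0.0,0.018]},
    {"jaw":0.04,"spin":0.0,"translation":[0.0,0.0,0.018]},
    {"jaw":0.04,"spin":0.0,"translation":[0.0,0.0,0.012]},
    {"jaw":0.04,"spin":0.0,"translation":[0.0,0.0,0.006]},
    {"jaw":0.0,"spin":0.0,"translation":[0.0,0.0,0.0]},
    {"jaw":0.0,"spin":0.0,"translation":[0.0,0.0,0.0]},
    {"jaw":0.0,"spin":0.0,"translation":[0.0,0.0,0.0]},
  ],
  squeeze=30,
)

```text
time: 13.55
tool_pos: [405.9, -164.0, 66.9]
tcp_rot: [-179.9, 0.1, 163.7]
ft_force: [-0.9, 1.6, -1.1]
finger_gap: 8.6
grip_force: 29.2
```

```bash
python3 - <<'E'
from h import *
np.set_printoptions(precision=1,suppress=True)
r.snapshot("wrist");s=r.sense();print(s["tool_pos"],s["tcp_rot"],s["finger_gap"],s["grip_force"],s["ft_force"])
E
```

```text
[ 405.9 -163.9   66.9] [-180.     0.1  163.6] 8.627757586454635 29.189568758010864 [-0.2 -1.8 -2. ]
```

carry_out(
  commands=[
    {"jaw":0.0,"spin":0.0,"translation":[0.0,0.0007,-0.0136]},
    {"jaw":0.0,"spin":0.0,"translation":[0.0,0.0021,-0.0134]},
    {"jaw":0.0,"spin":0.0,"translation":[0.0,0.0035,-0.0131]},
    {"jaw":0.0,"spin":0.0,"translation":[0.0,0.0049,-0.0127]},
    {"jaw":0.0,"spin":0.0,"translation":[0.0,0.0062,-0.0121]},
    {"jaw":0.0,"spin":0.0,"translation":[0.0,0.0074,-0.0114]},
    {"jaw":0.0,"spin":0.0,"translation":[0.0,0.0086,-0.0106]},
    {"jaw":0.0,"spin":0.0,"translation":[0.0,0.0096,-0.0096]},
  ],
)

```text
time: 14.27
tool_pos: [417.9, -124.3, 165.4]
tcp_rot: [-179.8, 0.2, 163.6]
ft_force: [-5.5, -8.0, 6.9]
finger_gap: 8.4
grip_force: 29.3
```

```bash
python3 - <<'E'
from h import *
np.set_printoptions(precision=1,suppress=True)
s=r.sense();print(s["tool_pos"],s["tcp_rot"],s["finger_gap"],s["grip_force"],s["ft_force"])
d=s["tool_pos"]+[0,0,19]-[0,0,85];a=np.radians(73.7);y=(d[0]-517)*np.cos(a)+(d[1]+60.5)*np.sin(a);print(y,d[2],np.hypot(y,d[2]))
E
```

```text
[ 417.9 -124.3  165.4] [-179.8    0.2  163.6] 8.410646403722618 29.330813884735107 [-5.5 -8.   6.9]
-89.07602842316214 99.35358376051445 133.43790108399318
```

carry_out(
  commands=[
    {"jaw":0.0,"spin":0.0,"translation":[0.0,0.0106,-0.0086]},
    {"jaw":0.0,"spin":0.0,"translation":[0.0,0.0114,-0.0074]},
    {"jaw":0.0,"spin":0.0,"translation":[0.0,0.0121,-0.0062]},
    {"jaw":0.0,"spin":0.0,"translation":[0.0,0.0127,-0.0049]},
    {"jaw":0.0,"spin":0.0,"translation":[0.0,0.0131,-0.0035]},
    {"jaw":0.0,"spin":0.0,"translation":[0.0,0.0134,-0.0021]},
    {"jaw":0.0,"spin":0.0,"translation":[0.0,0.0136,-0.0007]},
    {"jaw":0.0,"spin":0.0,"translation":[0.0,0.0136,0.0007]},
  ],
)

```text
time: 14.93
tool_pos: [447.5, -25.8, 197.6]
tcp_rot: [180.0, 0.3, 163.6]
ft_force: [3.8, -3.6, 3.7]
finger_gap: 8.7
grip_force: 30.8
```

carry_out(
  commands=[
    {"jaw":0.0,"spin":0.0,"translation":[0.0,0.0134,0.0021]},
    {"jaw":0.0,"spin":0.0,"translation":[0.0,0.0131,0.0035]},
    {"jaw":0.0,"spin":0.0,"translation":[0.0,0.0127,0.0049]},
    {"jaw":0.0,"spin":0.0,"translation":[0.0,0.0121,0.0062]},
    {"jaw":0.0,"spin":0.0,"translation":[0.0,0.0114,0.0074]},
    {"jaw":0.0,"spin":0.0,"translation":[0.0,0.0106,0.0086]},
    {"jaw":0.0,"spin":0.0,"translation":[0.0,0.0,0.0]},
    {"jaw":0.0,"spin":0.0,"translation":[0.0,0.0,0.0]},
  ],
)

```text
time: 15.6
tool_pos: [468.2, 45.8, 163.2]
tcp_rot: [179.9, 0.2, 163.7]
ft_force: [6.6, 2.6, 3.3]
finger_gap: 8.6
grip_force: 30.9
```

```bash
python3 - <<'E'
from h import *
np.set_printoptions(precision=1,suppress=True)
w=r.snapshot("wrist");p=r.snapshot("side");s=r.sense();print(s["tool_pos"],s["tcp_rot"],s["finger_gap"],s["grip_force"],s["ft_force"])
d=s["tool_pos"]+[0,0,19]-[0,0,85];a=np.radians(73.7);y=(d[0]-517)*np.cos(a)+(d[1]+60.5)*np.sin(a);print(y,d[2],np.hypot(y,d[2]))
cv2.imwrite("pics/w5.png",np.hstack([cv2.resize(w["pixels"],(400,300)),cv2.resize(p["pixels"][130:370,170:490],(400,300))]))
E
```

```text
[468.2  45.5 163.5] [179.9   0.2 163.6] 8.806507637723534 30.89810460805893 [6.6 3.4 3.4]
88.06485484038436 97.51842724240058 131.3973451401867
```

View pics/w5.png

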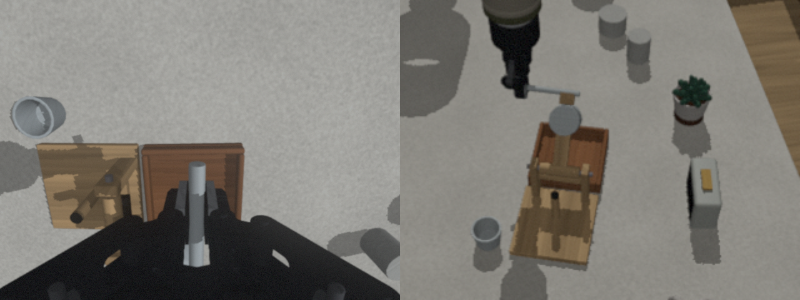

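The arm is held about 48° above its far stop with the tray beneath it. I'll let it drop.

carry_out(
  commands=[
    {"jaw":0.085,"spin":0.0,"translation":[0.0,0.0,0.0]},
    {"jaw":0.085,"spin":0.0,"translation":[0.0,0.0,0.0]},
    {"jaw":0.085,"spin":0.0,"translation":[0.0,0.0,-0.005]},
    {"jaw":0.085,"spin":0.0,"translation":[0.0,0.0,-0.01]},
    {"jaw":0.085,"spin":0.0,"translation":[0.0,0.0,-0.01]},
    {"jaw":0.085,"spin":0.0,"translation":[0.0,0.0,0.0]},
    {"jaw":0.085,"spin":0.0,"translation":[0.0,0.0,0.0]},
    {"jaw":0.085,"spin":0.0,"translation":[0.0,0.0,0.0]},
  ],
)

```text
time: 16.37
tool_pos: [466.6, 44.2, 187.8]
tcp_rot: [180.0, 0.0, 163.6]
ft_force: [-0.3, 0.3, -0.8]
finger_gap: 84.9
grip_force: 0.0
```

```bash
python3 - <<'E'
from h import *
np.set_printoptions(precision=1,suppress=True)
ps={n:r.snapshot(n) for n in("scene","side","wrist")};s=r.sense();print(s["tool_pos"],s["finger_gap"],s["ft_force"])
for n,p in ps.items():
    for t,z in (("handle",85),("candle_center",20),("mould_mouth",59)): print(n,t,[(round(d["score"],2),np.round(d["xy"]),onz(p,d["xy"],z)[:2]) for d in r.landmark_of(p,t)][:3])
q=[517,-60.5,np.radians(-16.3)];print("exp handle",W(q,[-78,130,85]))
cv2.imwrite("pics/w6.png",np.hstack([cv2.resize(ps["scene"]["pixels"][150:300,220:420],(400,300),interpolation=2),cv2.resize(ps["side"]["pixels"][190:340,200:400],(400,300),interpolation=2)]))
E
```

```text
[466.1  44.3 187.1] 84.65188220024274 [ 0.2  0.8 -0.4]
scene handle [(0.72, array([338., 210.]), array([479.4,  87. ]))]
scene candle_center [(0.68, array([329., 251.]), array([543.9,  20.2]))]
scene mould_mouth [(0.62, array([327., 240.]), array([543.8,  12.2]))]
side handle [(0.72, array([276., 217.]), array([486. ,  79.1]))]
side candle_center [(0.62, array([303., 254.]), array([538.7,  16. ]))]
side mould_mouth [(0.93, array([308., 240.]), array([551.1,  23.9]))]
wrist handle [(0.84, array([375., 237.]), array([477.6,  83.3])), (0.65, array([583., 370.]), array([630. , 215.3])), (0.45, array([309., 307.]), array([515.2,  25.8]))]
wrist candle_center [(0.73, array([311., 299.]), array([539.8,  19.1]))]
wrist mould_mouth [(0.96, array([310., 321.]), array([540.6,  18.6])), (0.18, array([310., 308.]), array([529.4,  21.6]))]
exp handle [np.float64(478.62185938563783), np.float64(86.16669125259575), 85]
```

View pics/w6.png

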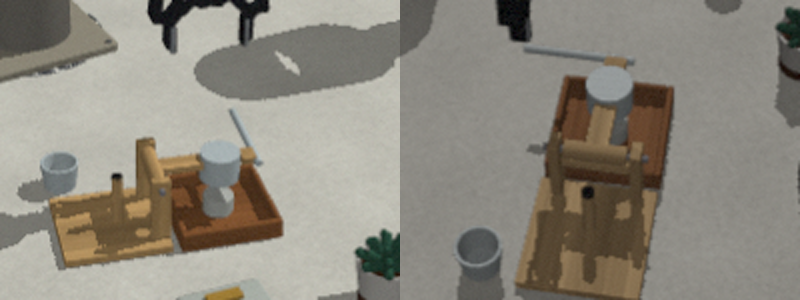

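The left crop shows the candle standing in the tray at (218,200), below the folded-over mould. It dropped on the first knock, so I'll grip the handle at (478,86) and fold it back.

carry_out(
  commands=[
    {"jaw":0.04,"spin":0.0,"translation":[0.0,0.011,0.0]},
    {"jaw":0.04,"spin":0.0,"translation":[0.0,0.011,0.005]},
    {"jaw":0.04,"spin":0.0,"translation":[0.0,0.011,0.01]},
    {"jaw":0.04,"spin":0.0,"translation":[0.0,0.009,0.01]},
    {"jaw":0.04,"spin":0.0,"translation":[0.0,0.0,0.015]},
    {"jaw":0.04,"spin":0.0,"translation":[0.0,0.0,0.02]},
    {"jaw":0.04,"spin":0.0,"translation":[0.0,0.0,0.0]},
    {"jaw":0.04,"spin":0.0,"translation":[0.0,0.0,0.0]},
  ],
)

```text
time: 17.63
tool_pos: [476.6, 85.2, 125.4]
tcp_rot: [-179.9, -0.2, 163.7]
ft_force: [0.4, -0.1, 0.7]
finger_gap: 39.9
grip_force: 0.0
```

```bash
python3 - <<'E'
from h import *
np.set_printoptions(precision=1,suppress=True)
w=r.snapshot("wrist");s=r.sense();print(s["tool_pos"],s["finger_gap"],s["ft_force"])
print([(round(d["score"],2),np.round(d["xy"]),onz(w,d["xy"],85)[:2]) for d in r.landmark_of(w,"handle")])
for g in r.regions_of(w,"handle")[:3]:
    v,u=np.nonzero(g["pixels"]);print(g["score"],np.round(g["xy"]),u.min(),u.max(),v.min(),v.max(),len(u))
print(proj(w,[np.append(s["tool_pos"][:2],85)]))
E
```

```text
[477.7  85.1 126.9] 39.965391699152526 [ 1.  -0.   0.5]
[(0.65, array([312., 277.]), array([478.6,  83.3]))]
0.76 [307. 370.] 68 327 226 425 7891
[[315.2 274.1]]
```

Aligned to within 2 mm, so I'll descend and grip.

carry_out(
  commands=[
    {"jaw":0.04,"spin":0.0,"translation":[0.0,-0.001,0.01]},
    {"jaw":0.04,"spin":0.0,"translation":[0.0,0.0,0.018]},
    {"jaw":0.04,"spin":0.0,"translation":[0.0,0.0,0.018]},
    {"jaw":0.04,"spin":0.0,"translation":[0.0,0.0,0.01]},
    {"jaw":0.04,"spin":0.0,"translation":[0.0,0.0,0.004]},
    {"jaw":0.0,"spin":0.0,"translation":[0.0,0.0,0.0]},
    {"jaw":0.0,"spin":0.0,"translation":[0.0,0.0,0.0]},
    {"jaw":0.0,"spin":0.0,"translation":[0.0,0.0,0.0]},
  ],
)

```text
time: 18.45
tool_pos: [479.2, 85.6, 68.9]
tcp_rot: [179.7, 0.1, 163.6]
ft_force: [-2.9, 3.9, 0.5]
finger_gap: 8.6
grip_force: 30.6
```

carry_out(
  commands=[
    {"jaw":0.0,"spin":0.0,"translation":[0.0,-0.0007,-0.0136]},
    {"jaw":0.0,"spin":0.0,"translation":[0.0,-0.0021,-0.0134]},
    {"jaw":0.0,"spin":0.0,"translation":[0.0,-0.0035,-0.0131]},
    {"jaw":0.0,"spin":0.0,"translation":[0.0,-0.0049,-0.0127]},
    {"jaw":0.0,"spin":0.0,"translation":[0.0,-0.0062,-0.0121]},
    {"jaw":0.0,"spin":0.0,"translation":[0.0,-0.0074,-0.0114]},
    {"jaw":0.0,"spin":0.0,"translation":[0.0,-0.0086,-0.0106]},
    {"jaw":0.0,"spin":0.0,"translation":[0.0,-0.0096,-0.0096]},
  ],
)

```text
time: 19.12
tool_pos: [467.1, 45.2, 167.6]
tcp_rot: [179.6, 0.1, 163.7]
ft_force: [-3.6, 12.9, 9.1]
finger_gap: 9.1
grip_force: 29.4
```

carry_out(
  commands=[
    {"jaw":0.0,"spin":0.0,"translation":[0.0,-0.0106,-0.0086]},
    {"jaw":0.0,"spin":0.0,"translation":[0.0,-0.0114,-0.0074]},
    {"jaw":0.0,"spin":0.0,"translation":[0.0,-0.0121,-0.0062]},
    {"jaw":0.0,"spin":0.0,"translation":[0.0,-0.0127,-0.0049]},
    {"jaw":0.0,"spin":0.0,"translation":[0.0,-0.0131,-0.0035]},
    {"jaw":0.0,"spin":0.0,"translation":[0.0,-0.0134,-0.0021]},
    {"jaw":0.0,"spin":0.0,"translation":[0.0,-0.0136,-0.0007]},
    {"jaw":0.0,"spin":0.0,"translation":[0.0,-0.0136,0.0007]},
  ],
)

```text
time: 19.78
tool_pos: [437.8, -54.3, 198.7]
tcp_rot: [179.9, 0.1, 163.6]
ft_force: [-1.1, 2.2, 1.7]
finger_gap: 8.7
grip_force: 30.8
```

carry_out(
  commands=[
    {"jaw":0.0,"spin":0.0,"translation":[0.0,-0.0134,0.0021]},
    {"jaw":0.0,"spin":0.0,"translation":[0.0,-0.0131,0.0035]},
    {"jaw":0.0,"spin":0.0,"translation":[0.0,-0.0127,0.0049]},
    {"jaw":0.0,"spin":0.0,"translation":[0.0,-0.0121,0.0062]},
    {"jaw":0.0,"spin":0.0,"translation":[0.0,-0.0114,0.0074]},
    {"jaw":0.0,"spin":0.0,"translation":[0.0,-0.0106,0.0086]},
    {"jaw":0.0,"spin":0.0,"translation":[0.0,-0.0096,0.0096]},
    {"jaw":0.0,"spin":0.0,"translation":[0.0,-0.0086,0.0106]},
  ],
)

```text
time: 20.45
tool_pos: [411.7, -142.6, 143.6]
tcp_rot: [-180.0, 0.0, 163.6]
ft_force: [1.4, 3.2, -2.1]
finger_gap: 9.0
grip_force: 29.5
```

carry_out(
  commands=[
    {"jaw":0.0,"spin":0.0,"translation":[0.0,-0.0074,0.0114]},
    {"jaw":0.0,"spin":0.0,"translation":[0.0,-0.0062,0.0121]},
    {"jaw":0.0,"spin":0.0,"translation":[0.0,-0.0049,0.0127]},
    {"jaw":0.0,"spin":0.0,"translation":[0.0,-0.0035,0.0131]},
    {"jaw":0.0,"spin":0.0,"translation":[0.0,-0.0021,0.0134]},
    {"jaw":0.0,"spin":0.0,"translation":[0.0,0.0,0.01]},
    {"jaw":0.0,"spin":0.0,"translation":[0.0,0.0,0.0]},
    {"jaw":0.0,"spin":0.0,"translation":[0.0,0.0,0.0]},
  ],
)

```text
time: 21.12
tool_pos: [405.9, -164.1, 70.6]
tcp_rot: [179.9, 0.1, 163.6]
ft_force: [5.6, 7.2, -1.6]
finger_gap: 8.6
grip_force: 31.4
```

carry_out(
  commands=[
    {"jaw":0.0,"spin":0.0,"translation":[0.0,0.0,0.002]},
    {"jaw":0.0,"spin":0.0,"translation":[0.0,0.0,0.0]},
    {"jaw":0.04,"spin":0.0,"translation":[0.0,0.0,0.0]},
    {"jaw":0.04,"spin":0.0,"translation":[0.0,0.0,0.0]},
    {"jaw":0.04,"spin":0.0,"translation":[0.0,0.0,0.0]},
    {"jaw":0.04,"spin":0.0,"translation":[0.0,0.0,-0.01]},
    {"jaw":0.04,"spin":0.0,"translation":[0.0,0.0,-0.03]},
    {"jaw":0.04,"spin":0.0,"translation":[0.0,0.0,-0.04]},
  ],
)

```text
time: 21.78
tool_pos: [402.3, -163.8, 147.1]
tcp_rot: [179.9, -0.4, 163.6]
ft_force: [0.3, -0.4, -0.8]
finger_gap: 39.7
grip_force: 0.0
```

carry_out(
  commands=[
    {"jaw":0.04,"spin":0.0,"translation":[0.0,0.0,-0.04]},
    {"jaw":0.04,"spin":0.0,"translation":[0.0,0.01,-0.04]},
    {"jaw":0.04,"spin":0.0,"translation":[0.0,0.02,-0.03]},
    {"jaw":0.04,"spin":0.0,"translation":[0.0,0.02,-0.01]},
    {"jaw":0.04,"spin":0.0,"translation":[0.0,0.02,0.0]},
    {"jaw":0.04,"spin":0.0,"translation":[0.0,0.02,0.0]},
    {"jaw":0.04,"spin":0.0,"translation":[0.0,0.0,0.0]},
    {"jaw":0.04,"spin":0.0,"translation":[0.0,0.0,0.0]},
  ],
)

```text
time: 22.45
tool_pos: [430.4, -78.2, 269.6]
tcp_rot: [-180.0, 0.0, 163.7]
ft_force: [0.1, 0.0, -0.6]
finger_gap: 40.0
grip_force: 0.0
```

```bash
python3 - <<'E'
from h import *
np.set_printoptions(precision=1,suppress=True)
ps={n:r.snapshot(n) for n in("scene","side","wrist")};s=r.sense();print(s["tool_pos"],s["finger_gap"],s["ft_force"])
for n,p in ps.items():
    print(n,"candle",[(round(d["score"],2),np.round(d["xy"]),onz(p,d["xy"],20)[:2]) for d in r.landmark_of(p,"candle_center")][:3])
    try: print(fittray([p],[541,21]))
    except Exception as e: print(e)
fitstand(ps)
cv2.imwrite("pics/w7.png",np.hstack([cv2.resize(ps["wrist"]["pixels"],(400,300)),cv2.resize(ps["side"]["pixels"][190:340,200:400],(400,300),interpolation=2)]))
E
```

```text
[430.  -79.3 269.1] 40.02228771416926 [ 0.5  0.1 -0.2]
scene candle [(0.71, array([327., 251.]), array([542. ,  14.3]))]
(array([540.3,  25. ]), np.float64(-17.818609240358505), np.float64(-0.8066169617893756), 1)
side candle [(0.78, array([307., 255.]), array([545.9,  13.6])), (0.51, array([411., 403.]), array([ 695.7, -356.2]))]
division by zero
wrist candle [(0.75, array([427., 263.]), array([537.3,  18.5]))]
(array([540.9,  22.3]), np.float64(-13.96920422602856), np.float64(-0.8060729598650453), 1)
[516.  -62.3] -15.99613521697137
scene hinge [-4.7 -2.2]
scene mould_mouth [1.4 1.4]
scene handle [-3.1 -1.6]
scene stand [0.9 0.7]
side hinge [-1.   0.5]
side mould_mouth [-1.9  2.5]
side handle [-5.1  0.4]
side stand [ 1.2 -2.4]
wrist hinge [-1.  -1.6]
wrist mould_mouth [-0.3  0.3]
wrist handle [2.4 1. ]
wrist stand [1.7 1.2]
```

View pics/w7.png

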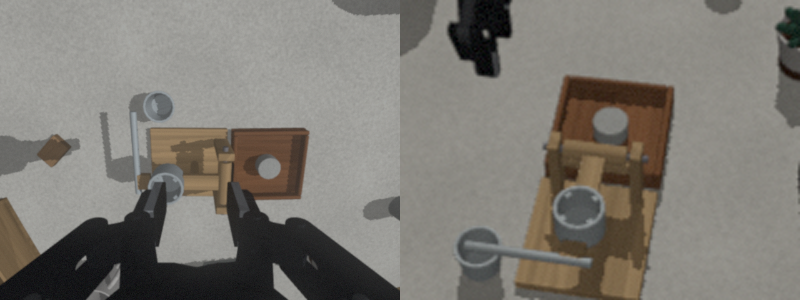

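The candle stands in the middle of the tray: at (268,167) in the wrist half and (610,127) in the side half. The empty mould is back upright, the tray is unmoved and the hand is clear.

```bash
python3 -c "
from bench import r
print(r.hand_in())"
```

```text
the job is handed in; nothing more can be done
None
```

The job is handed in: the candle dropped into the tray on the first knock and stands near its middle, the tray is within about 2 mm of the turn-out point, and the empty mould is folded back upright, with no bystanders touched as far as I could see.

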